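# Weigh down the glued cleats on a cracked guitar top

### The job

Four cleats have just been glued over the cracks in the guitar top: put one brass weight upright and centred on each, the largest weight on the largest cleat and so on down to the smallest on the smallest. Work in that order, from the largest to the smallest, set each down gently and let go of it before fetching the next. Leave the two dark steel weights where they stand.

Things in the scene. Friction and masses are not known exactly. Their poses are not given: they have to be found in the camera images.
- brass_huge: the largest yellow brass weight, about 0.56 kg, standing loose on the bench, to be taken by its knob: a round base 58 mm across and 22 mm high with a plain round upright knob on its middle, 18 mm across and reaching to 56 mm above the underside. Origin at the centre of the underside, z up; the underside is at table height at the start
- brass_big: the second largest yellow brass weight, about 0.41 kg, standing loose on the bench, to be taken by its knob: a round base 48 mm across and 22 mm high with a plain round upright knob on its middle, 18 mm across and reaching to 56 mm above the underside. Origin at the centre of the underside, z up; the underside is at table height at the start
- brass_mid: the third largest yellow brass weight, about 0.28 kg, standing loose on the bench, to be taken by its knob: a round base 38 mm across and 22 mm high with a plain round upright knob on its middle, 18 mm across and reaching to 56 mm above the underside. Origin at the centre of the underside, z up; the underside is at table height at the start
- brass_tiny: the smallest yellow brass weight, about 0.18 kg, standing loose on the bench, to be taken by its knob: a round base 28 mm across and 22 mm high with a plain round upright knob on its middle, 18 mm across and reaching to 56 mm above the underside. Origin at the centre of the underside, z up; the underside is at table height at the start
- steel_big: a dark grey, nearly black steel weight, not wanted, standing loose among the others: a round base 48 mm across and 22 mm high with a plain round upright knob on its middle, 18 mm across and reaching to 56 mm above the underside. Origin at the centre of the underside, z up; the underside is at table height at the start
- steel_mid: a dark grey, nearly black steel weight, not wanted, standing loose among the others: a round base 38 mm across and 22 mm high with a plain round upright knob on its middle, 18 mm across and reaching to 56 mm above the underside. Origin at the centre of the underside, z up; the underside is at table height at the start
- cleat_huge: the largest cleat: a square patch of pale cream maple, 56 x 56 mm and 4 mm thick, fixed on the brown guitar top. Origin at the centre of its underside, 21 mm above the bench, z up; its upper face is 25 mm above the bench
- cleat_big: the second largest cleat: a square patch of bright red padauk, 48 x 48 mm and 4 mm thick, fixed on the brown guitar top. Origin at the centre of its underside, 21 mm above the bench, z up; its upper face is 25 mm above the bench
- cleat_mid: the third largest cleat: a square patch of purple heartwood, 40 x 40 mm and 4 mm thick, fixed on the brown guitar top. Origin at the centre of its underside, 21 mm above the bench, z up; its upper face is 25 mm above the bench
- cleat_tiny: the smallest cleat: a square patch of black ebony, 32 x 32 mm and 4 mm thick, fixed on the brown guitar top. Origin at the centre of its underside, 21 mm above the bench, z up; its upper face is 25 mm above the bench
Mind the look-alikes: they are no part of the job. What is shaped like the brass_tiny but red is not meant.

How it is judged:
On the way, in this order (a step that is already met when the one before it is completed fails the run):
1. the largest brass weight stands released on the largest cleat (horizontal distance between brass_huge and cleat_huge below 0.01 m and z of brass_huge in the frame of cleat_huge between 0.002 and 0.0065 m and angle between brass_huge's own z axis and vertical below 0.08 rad and linear speed of brass_huge below 0.02 m/s and contact force between brass_huge and the fingers below 0.1 N), for 0.2 s.
2. the second largest brass weight stands released on the second largest cleat (horizontal distance between brass_big and cleat_big below 0.01 m and z of brass_big in the frame of cleat_big between 0.002 and 0.0065 m and angle between brass_big's own z axis and vertical below 0.08 rad and linear speed of brass_big below 0.02 m/s and contact force between brass_big and the fingers below 0.1 N), for 0.2 s.
3. the third largest brass weight stands released on the third largest cleat (horizontal distance between brass_mid and cleat_mid below 0.01 m and z of brass_mid in the frame of cleat_mid between 0.002 and 0.0065 m and angle between brass_mid's own z axis and vertical below 0.08 rad and linear speed of brass_mid below 0.02 m/s and contact force between brass_mid and the fingers below 0.1 N), for 0.2 s.
4. the smallest brass weight stands released on the smallest cleat (horizontal distance between brass_tiny and cleat_tiny below 0.01 m and z of brass_tiny in the frame of cleat_tiny between 0.002 and 0.0065 m and angle between brass_tiny's own z axis and vertical below 0.08 rad and linear speed of brass_tiny below 0.02 m/s and contact force between brass_tiny and the fingers below 0.1 N), for 0.2 s.
At the end, for the whole second after the job is handed in: Each brass weight stands upright (within 0.08 rad), released and at rest on the upper face of the cleat of its own size rank, its centre within 10 mm of the cleat's centre; both steel weights stand within 15 mm of where they started (all of step 1 and all of step 2 and all of step 3 and all of step 4 and distance of each of steel_big, steel_mid from where it was at the start of the episode below 0.015 m); the robot touches nothing.
It fails at once if the largest weight is dropped on its cleat from more than about 8 mm (coming down on it faster than 0.4 m/s) or pressed on it with over 80 N (contact force between brass_huge and cleat_huge above 80 N or (horizontal distance between brass_huge and cleat_huge below 0.03 m and z of brass_huge in the frame of cleat_huge below 0.03 m and linear speed of brass_huge above 0.4 m/s)).
It fails at once if the second largest weight is dropped on its cleat from more than about 8 mm (coming down on it faster than 0.4 m/s) or pressed on it with over 80 N (contact force between brass_big and cleat_big above 80 N or (horizontal distance between brass_big and cleat_big below 0.03 m and z of brass_big in the frame of cleat_big below 0.03 m and linear speed of brass_big above 0.4 m/s)).
It fails at once if the third largest weight is dropped on its cleat from more than about 8 mm (coming down on it faster than 0.4 m/s) or pressed on it with over 80 N (contact force between brass_mid and cleat_mid above 80 N or (horizontal distance between brass_mid and cleat_mid below 0.03 m and z of brass_mid in the frame of cleat_mid below 0.03 m and linear speed of brass_mid above 0.4 m/s)).
It fails at once if the smallest weight is dropped on its cleat from more than about 8 mm (coming down on it faster than 0.4 m/s) or pressed on it with over 80 N (contact force between brass_tiny and cleat_tiny above 80 N or (horizontal distance between brass_tiny and cleat_tiny below 0.03 m and z of brass_tiny in the frame of cleat_tiny below 0.03 m and linear speed of brass_tiny above 0.4 m/s)).
It fails at once if a steel weight is carried or pushed away by more than 15 mm (distance of any of steel_big, steel_mid from where it was at the start of the episode above 0.015 m).
It also fails if it takes over 106 s, if anything falls off the work surface, if the arm or the gripper's body presses on something with over 40 N, if the wrist force passes 120 N, or if a joint passes its speed limit or range.

### The arm

A 6-joint arm with a two-finger parallel gripper is mounted at the origin on the work surface. World frame = base frame: x ahead of the robot, y to its left, z up, the work surface at z = 0. Lengths are in m, angles in rad, forces in N, time in s.
With the tool pointing down it reaches from about 0.3 to 0.775 m from the base axis. Payload 14.6 kg.
Tool frame: the origin (TCP) lies on the centre line of the jaws, within the pads' length; the fingertips stand ctrl.tip_reach ahead of it and the grasp point (between the pads) lies 2 mm behind it (ctrl.tip_reach is the distance from the TCP to the fingertips, in m); z points along the fingers, y is the line along which they close (so a half turn about z gives the same grasp; the last joint's range is limited). The gripper opens to 85 mm and grips with 20 to 120 N. Pads are 22 mm wide; open, the fingers measure 114 mm over their backs; the gripper's body (76 mm by 85 mm) begins 54 mm behind the grasp point. The pads swing forward as they close: fully open they stand 13 mm farther back than shut.
Start: joints at [-1.246, 0.3, 1.521, -0, 1.321, -0.067], TCP at [0.21, -0.508, 0.248] pointing down, gripper open.
Joint ranges: [-3.03, 3.03], [-0.79, 2.21], [0.23, 2.52], [-1.04, 4.18], [0, 3.07], [-2.55, 2.55]. Speed limits (rad/s): [2.22, 2.22, 2.57, 3.14, 3.14, 3.14].

### API

Orientations are given as [roll, pitch, yaw] about the fixed x, y, z axes, in that order (R = Rz(yaw) Ry(pitch) Rx(roll)).
In Python, from station import status, imaging, ctrl gives the robot as it stands. The module is installed in compiled form; this text tells all that it offers.
- The arm moves only by the tool jog_arm, never from a script. Its argument "plan" is a list that holds one entry, the list of rows, each a list of 7 numbers: the shift along the tool's x, y, z in units of 0.4 m (1.0 is 0.4 m), then the turn, a rotation vector about the tool's x, y, z in units of pi rad (1.0 is pi rad), then the gripper's target within -1 to 1 (fully open at 1, half-way at 0, shut at -1). In form: [[[x, y, z, wx, wy, wz, fingers], ...]]. A call has exactly 10 rows; each row is the pose to reach, as a shift and turn from the pose commanded when the call began, along the tool's axes at that moment, turning the shorter way round; what a row does not reach only later rows make up. A row lasts 1/12 s, in which the tool goes at most 41.7 mm and 7.16 degrees, less where a joint would pass 70% of its speed; a pose out of reach is approached as far as the arm can. A call with a number of a shift or a turn outside -1 to 1 is refused whole. A call with a gripper value outside its range is refused whole. The fingers move at their own pace and stop on an object; the grip force is fixed at half the most. Time passes only in rows, so rows that repeat a pose let the fingers close, or fill a call up. It gives the time, the measured TCP pose, the force, the opening and the grip force at its end, in the units of the state.
- status.read_state(): the state, without advancing time (a new reading comes with each control period).
- imaging.snapshot(name): name is "scene" or "top"; returns the picture (480x640x3 uint8, red, green, blue); there is no depth.
- imaging.camera_params(name): a dict with "vfov" (degrees; the focal length in pixels is half the picture's height over the tangent of half this angle, whatever the lens; pixels are square), "cx", "cy" (the principal point, pixels), "xyz" and "orientation" of the camera in the world. Camera axes: x right, y down, z forward; pixel columns grow to the right and rows downward; lengths in m; the calibration is good to about 2 mm. A picture is of the moment at which its call begins. camera_params takes no time and is no camera call.
- ctrl.job_done(): hands the job in; it is judged then, once.
The state is a dict: "clock": time; "joints": joint angles; "joint_velocities": joint speeds; "joint_efforts": joint torques, N m; "eef_pos": TCP position; "ee_rot": TCP orientation; "wrist_force": force on the tool from outside, world axes, zero at the start; "wrist_torque": the same for the moment, N m; "opening": finger opening in m; "grip_force": force on a finger pad.
Only numpy, scipy, OpenCV 4.12 (cv2) and the standard library are available. Lean on these libraries where they do the work, as an engineer would, in place of code of your own. Each camera call takes 0.05 s, during which the arm holds its last target. There are 200 camera calls.

## Working session

There is one attempt and no reset: what is moved stays moved. The work goes in short steps, Python scripts to look and compute and a tool call to move; the robot and the scene stay as the last step left them, time stands still between calls to the robot, and variables do not carry over. Pictures are saved under pics/ and viewed, at most 14 in all, crops included, and the job is handed in when it is done.

Besides the shell and the picture viewer there is one more tool, called after ">>>" as name([rows], argument=value, ...), one row to a line, values as JSON. jog_arm: Moves the arm, as the interface text tells. Shifts and turns lie within -1 to 1; 1 stands for 0.4 m of shift or pi rad of turn. Its arguments: {"type":"object","properties":{"plan":{"type":"array"}},"required":["plan"]}

```bash
mkdir -p pics; python3 - <<'E'
from station import status, imaging, ctrl
import cv2
for n in("scene","top"):
    im=imaging.snapshot(n); cv2.imwrite(f"pics/{n}0.png",im[:,:,::-1]); print(imaging.camera_params(n))
print(status.read_state(), ctrl.tip_reach)
E
```

```text
{'vfov': 57.91200959469559, 'cx': 319.71123150454105, 'cy': 244.1629436222698, 'xyz': array([1.01075109, 0.04766787, 0.64284316]), 'orientation': array([-2.38761167, -0.01159749,  1.77552023])}
{'vfov': 56.67404493878677, 'cx': 315.95611677225463, 'cy': 236.71786583751523, 'xyz': array([ 0.44244854, -0.04604013,  1.0447557 ]), 'orientation': array([-3.09495314,  0.00725897, -1.56076035])}
{'clock': 0.1, 'joints': array([-1.24562676e+00,  3.00412174e-01,  1.52154334e+00,  2.01144127e-05,
        1.32069903e+00, -6.65984236e-02]), 'joint_velocities': array([ 0.00115622, -0.00037713, -0.00179945,  0.00050813, -0.00029179,
        0.00058902]), 'joint_efforts': array([ 8.96613165e-04, -5.44366765e+01, -3.62368798e+01,  4.94853157e-05,
        3.02025815e-03, -4.67436496e-05]), 'eef_pos': array([ 0.20994072, -0.50813827,  0.24776959]), 'ee_rot': array([-3.14053442e+00, -9.01077431e-05,  3.91762951e-01]), 'wrist_force': array([ 1.14826307, -0.18622165, -0.22817364]), 'wrist_torque': array([-0.04214068, -0.01898959,  0.00178845]), 'grip_force': 0.0, 'opening': 0.08539340984649402} 0.017
```

View pics/top0.png

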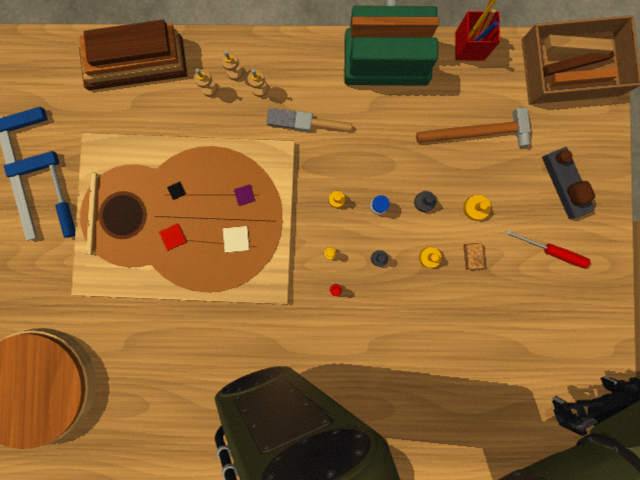

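View pics/scene0.png

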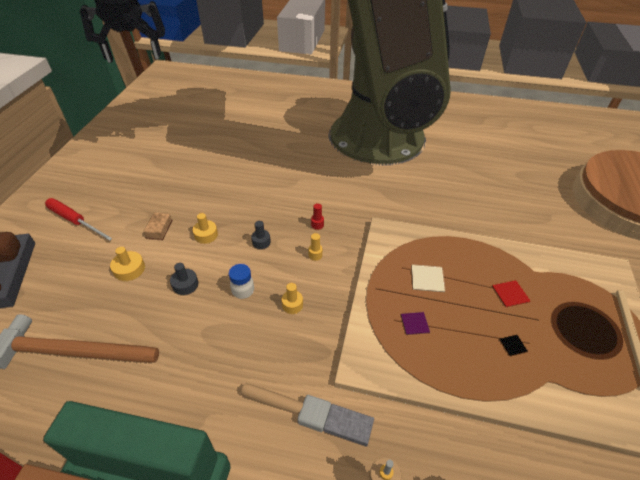

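Top view, going by size and colour:
- **Brass:** huge at (478,208), big at (431,257), mid at (338,199) and tiny at (330,254).
- **Not wanted:** steel at (426,201) and (380,258), the blue-capped jar at (380,204), the red look-alike at (336,290) and the cork at (475,256).
- **Cleats:** cream at (236,239), red at (173,237), purple at (245,195) and black at (176,190).

I'll measure these with colour masks and confirm them in one enlarged crop.

```bash
cat > h.py <<'E'
import cv2, numpy as np
from scipy.spatial.transform import Rotation as R
from station import status, imaging, ctrl
def ray(n,uv,z):
    p=imaging.camera_params(n); f=240/np.tan(np.radians(p['vfov']/2))
    d=R.from_euler('xyz',p['orientation']).apply([(uv[0]-p['cx'])/f,(uv[1]-p['cy'])/f,1])
    return p['xyz']+d*(z-p['xyz'][2])/d[2], f/abs(z-p['xyz'][2])
def blob(im,uv,lo,hi,w=26):
    hsv=cv2.cvtColor(im,cv2.COLOR_RGB2HSV); m=cv2.inRange(hsv,np.array(lo),np.array(hi))
    k=np.zeros_like(m); cv2.circle(k,uv,w,255,-1); m&=k
    cs,_=cv2.findContours(m,cv2.RETR_EXTERNAL,cv2.CHAIN_APPROX_NONE)
    c=max(cs,key=cv2.contourArea); return c
TOP={'bhuge':((478,208),.011),'bbig':((431,257),.011),'bmid':((338,199),.011),'btiny':((330,254),.011),
'chuge':((236,239),.025),'cbig':((173,237),.025),'cmid':((245,195),.025),'ctiny':((176,190),.025)}
SC={'bhuge':(127,264),'bbig':(205,231),'bmid':(292,300),'btiny':(316,248),'chuge':(428,278),'cbig':(511,293),'cmid':(415,323),'ctiny':(513,345)}
COL={'b':((18,190,70),(30,255,255)),'chuge':((10,0,140),(40,95,255)),'cbig':((0,200,120),(6,255,255)),'cmid':((130,80,30),(179,255,160)),'ctiny':((0,0,0),(179,255,45))}
E
python3 - <<'E'
from h import *
im={n:cv2.imread(f'pics/{n}0.png')[:,:,::-1].copy() for n in('top','scene')}
v=im['top'].copy(); v2=im['scene'].copy()
hsv=cv2.cvtColor(im['top'],cv2.COLOR_RGB2HSV)
for k,(uv,z) in TOP.items():
    col=COL['b' if k[0]=='b' else k]
    for n in('top','scene'):
        q=uv if n=='top' else SC[k]
        try: c=blob(im[n],q,*col)
        except Exception as e: print(k,n,hsv[q[1],q[0]],e); continue
        (u,w),(a,b),t=cv2.minAreaRect(c); M=cv2.moments(c); g=(M['m10']/M['m00'],M['m01']/M['m00'])
        P,s=ray(n,g,z); Pr,_=ray(n,(u,w),z)
        print(k,n,np.round(g,1),'xy',np.round(P[:2],4),'rect',np.round(Pr[:2],4),'mm',np.round([a/s*1e3,b/s*1e3],1),round(t))
        cv2.drawContours(v if n=='top' else v2,[c],-1,(0,255,255),1)
a=cv2.resize(v[150:310,150:510],None,fx=2.2,fy=2.2); b=cv2.resize(v2[200:360,90:540],(792,240*1))
b=cv2.resize(v2[200:360,90:540],(792,245))
cv2.imwrite('pics/c0.png',np.vstack([a[:,:792],b])[:,:,::-1])
E
```

```text
bhuge top [476.6 207.2] xy [ 0.5631 -0.4112] rect [ 0.5646 -0.412 ] mm [58.1 65. ] 90
bhuge scene [ 14 198 170] max() iterable argument is empty
bbig top [429.9 257. ] xy [ 0.4461 -0.3025] rect [ 0.4461 -0.3015] mm [46.5 53.4] 90
bbig scene [ 14 204 164] max() iterable argument is empty
bmid top [336.5 199. ] xy [ 0.5793 -0.0852] rect [ 0.5792 -0.0851] mm [37.2 39.5] 90Traceback (most recent call last):
  File "<stdin>", line 11, in <module>
ZeroDivisionError: float division by zero
```

```bash
cat > m.py <<'E'
from h import *
im={n:cv2.imread(f'pics/{n}0.png')[:,:,::-1].copy() for n in('top','scene')}
v=im['top'].copy(); v2=im['scene'].copy()
for k,(uv,z) in TOP.items():
    col=COL['b' if k[0]=='b' else k]
    for n in('top','scene'):
        q=uv if n=='top' else SC[k]
        hsv=cv2.cvtColor(im[n],cv2.COLOR_RGB2HSV)
        try:
            c=blob(im[n],q,*col); M=cv2.moments(c); g=(M['m10']/M['m00'],M['m01']/M['m00'])
        except Exception as e: print(k,n,hsv[q[1],q[0]],hsv[q[1]+3,q[0]-2],e); continue
        (u,w),(a,b),t=cv2.minAreaRect(c)
        P,s=ray(n,g,z); Pr,_=ray(n,(u,w),z)
        print(k,n,np.round(g,1),'xy',np.round(P[:2],4),'rect',np.round(Pr[:2],4),'mm',np.round([a/s*1e3,b/s*1e3],1),round(t))
        cv2.drawContours(v if n=='top' else v2,[c],-1,(0,255,255),1)
a=cv2.resize(v[150:310,150:510],(792,352)); b=cv2.resize(v2[200:360,90:540],(792,245))
cv2.imwrite('pics/c0.png',np.vstack([a,b])[:,:,::-1])
E
sed -i 's/((18,190,70)/((17,185,60)/' h.py; python3 m.py
```

```text
bhuge top [476.7 207.3] xy [ 0.5629 -0.4113] rect [ 0.5623 -0.4109] mm [59.2 65.4] 63
bhuge scene [ 19 173 181] [ 20 172 227] float division by zero
bbig top [429.9 257.1] xy [ 0.4458 -0.3024] rect [ 0.445  -0.3015] mm [48.8 53.4] 90
bbig scene [ 20 171 227] [ 20 173 229] float division by zero
bmid top [336.5 199.1] xy [ 0.579  -0.0852] rect [ 0.578  -0.0851] mm [39.5 39.5] 90
bmid scene [ 19 175 159] [ 19 173 226] float division by zero
btiny top [329.7 253. ] xy [ 0.4531 -0.0704] rect [ 0.4534 -0.07  ] mm [29. 29.] 34
btiny scene [ 20 172 163] [ 19 179 187] float division by zero
chuge top [235.6 238.8] xy [0.4834 0.1463] rect [0.4838 0.1458] mm [54.6 54.2] 85
chuge scene [427.7 277.9] xy [0.4819 0.1467] rect [0.4819 0.1473] mm [37.  45.6] 90
cbig top [172.3 236.5] xy [0.4873 0.2922] rect [0.4872 0.2922] mm [47.2 47.6] 66
cbig scene [510.8 293.1] xy [0.4854 0.2929] rect [0.4853 0.2931] mm [45.8 32. ] 56
cmid top [243.9 194.7] xy [0.5855 0.1289] rect [0.5854 0.129 ] mm [39.7 39.9] 73
cmid scene [414.9 322.8] xy [0.584  0.1292] rect [0.5837 0.1293] mm [30.3 37.7] 84
ctiny top [176.1 190.3] xy [0.5942 0.2859] rect [0.5941 0.2859] mm [30.  29.8] 66
ctiny scene [512.9 344.8] xy [0.5926 0.2866] rect [0.5925 0.2866] mm [33.4 24.3] 58
```

View pics/c0.png

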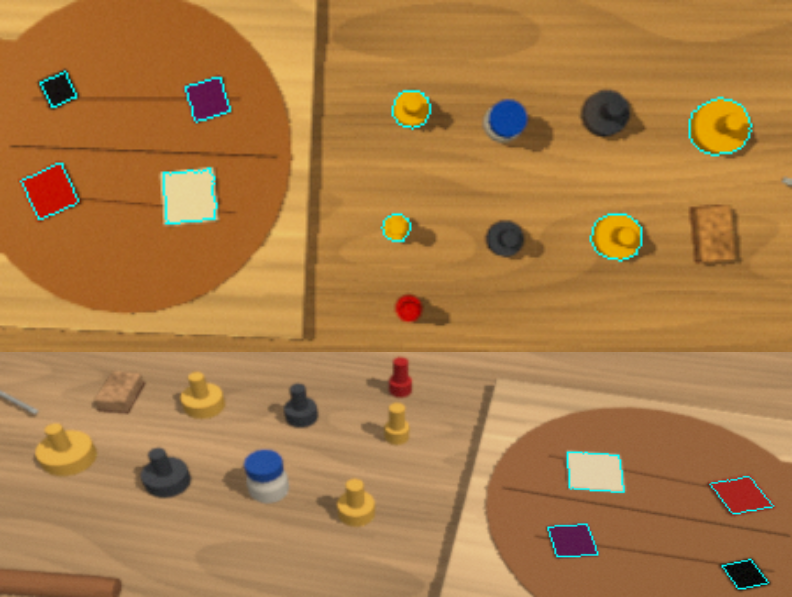

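Crop confirms it. The four outlined yellow ones are brass, with widths of 59, 49, 39 and 29 mm. The cleats are outlined cleanly, and the two views agree to within 2 mm. I'll move above brass_huge and turn to yaw 0.

>>> jog_arm([
  [[0.9065,0.111,0.2,0,0,0.1248,1],[0.9065,0.111,0.2,0,0,0.1248,1],[0.9065,0.111,0.2,0,0,0.1248,1],[0.9065,0.111,0.2,0,0,0.1248,1],[0.9065,0.111,0.2,0,0,0.1248,1],[0.9065,0.111,0.2,0,0,0.1248,1],[0.9065,0.111,0.2,0,0,0.1248,1],[0.9065,0.111,0.2,0,0,0.1248,1],[0.9065,0.111,0.2,0,0,0.1248,1],[0.9065,0.111,0.2,0,0,0.1248,1]],
])

```text
clock: 0.93
eef_pos: [0.5663, -0.4074, 0.1652]
ee_rot: [-3.139, 0.002, 0.004]
wrist_force: [-0.2, 0.7, 0.0]
opening: 0.085
grip_force: 0.0
```

>>> jog_arm([
  [[0,0,0.05,0,0,0,0.5],[0,0,0.1,0,0,0,0.5],[0,0,0.15,0,0,0,0.5],[0,0,0.18,0,0,0,0.5],[0,0,0.18,0,0,0,0.5],[0,0,0.18,0,0,0,0.5],[0,0,0.18,0,0,0,0.5],[0,0,0.18,0,0,0,0.5],[0,0,0.18,0,0,0,0.5],[0,0,0.18,0,0,0,0.5]],
])

```text
clock: 1.77
eef_pos: [0.5623, -0.4111, 0.0972]
ee_rot: [3.141, -0.001, -0.0]
wrist_force: [-1.3, -1.2, 0.3]
opening: 0.0642
grip_force: 0.0
```

```bash
python3 - <<'E'
from h import *
print(status.read_state()['eef_pos'],status.read_state()['ee_rot'])
a=imaging.snapshot("top")[130:290,400:560]; b=imaging.snapshot("scene")[180:340,50:210]
cv2.imwrite('pics/c1.png',cv2.resize(np.hstack([a,b]),(800,400))[:,:,::-1])
E
```

```text
[ 0.56227001 -0.41107292  0.09715787] [ 3.14085791e+00 -9.19884983e-04 -2.98486051e-04]
```

View pics/c1.png

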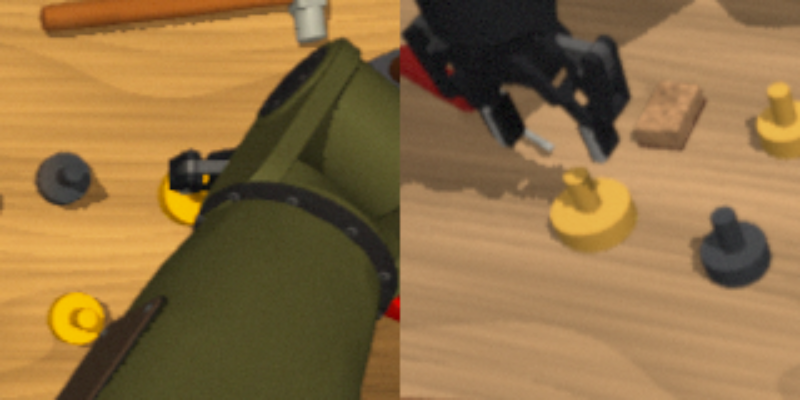

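The gripper hovers over brass_huge with the fingers on either side of the knob. I'll descend 50 mm and close.

>>> jog_arm([
  [[0,0,0.03,0,0,0,0.5],[0,0,0.06,0,0,0,0.5],[0,0,0.09,0,0,0,0.5],[0,0,0.11,0,0,0,0.5],[0,0,0.125,0,0,0,0.5],[0,0,0.125,0,0,0,0.3],[0,0,0.125,0,0,0,0],[0,0,0.125,0,0,0,-0.4],[0,0,0.125,0,0,0,-0.7],[0,0,0.125,0,0,0,-1]],
])

```text
clock: 2.7
eef_pos: [0.5623, -0.4111, 0.0471]
ee_rot: [3.141, -0.001, -0.0]
wrist_force: [0.3, 0.9, 3.0]
opening: 0.0161
grip_force: 58.4
```

>>> jog_arm([
  [[0,0,0,0,0,0,-1],[0,0,0,0,0,0,-1],[0,0,0,0,0,0,-1],[0,0,0,0,0,0,-1],[0,0,0,0,0,0,-1],[0,0,-0.02,0,0,0,-1],[0,0,-0.06,0,0,0,-1],[0,0,-0.1,0,0,0,-1],[0,0,-0.1,0,0,0,-1],[0,0,-0.1,0,0,0,-1]],
])

```text
clock: 3.53
eef_pos: [0.5621, -0.411, 0.0865]
ee_rot: [3.141, -0.001, -0.0]
wrist_force: [-0.7, 0.6, -5.7]
opening: 0.0161
grip_force: 59.0
```

>>> jog_arm([
  [[0,0,-0.1,0,0,0,-1],[0,0,-0.18,0,0,0,-1],[-0.03,-0.1,-0.18,0,0,0,-1],[-0.06,-0.2,-0.18,0,0,0,-1],[-0.08,-0.3,-0.18,0,0,0,-1],[-0.1,-0.4,-0.18,0,0,0,-1],[-0.12,-0.5,-0.18,0,0,0,-1],[-0.14,-0.6,-0.18,0,0,0,-1],[-0.17,-0.7,-0.18,0,0,0,-1],[-0.199,-0.794,-0.18,0,0,0,-1]],
])

```text
clock: 4.37
eef_pos: [0.4811, -0.0912, 0.157]
ee_rot: [-3.141, 0.002, -0.0]
wrist_force: [1.0, 0.3, -5.3]
opening: 0.0161
grip_force: 60.2
```

>>> jog_arm([
  [[0,-0.1,0,0,0,0,-1],[0,-0.2,0,0,0,0,-1],[0,-0.3,0,0,0,0,-1],[0,-0.4,0,0,0,0,-1],[0,-0.5,0,0,0,0,-1],[0,-0.57,0,0,0,0,-1],[0,-0.6,0,0,0,0,-1],[0,-0.6,0,0,0,0,-1],[0,-0.6,0,0,0,0,-1],[0,-0.6,0,0,0,0,-1]],
])

```text
clock: 5.2
eef_pos: [0.4824, 0.1458, 0.1577]
ee_rot: [3.141, 0.001, -0.001]
wrist_force: [1.0, -0.5, -5.2]
opening: 0.016
grip_force: 60.4
```

```bash
python3 - <<'E'
from h import *
print(status.read_state()['eef_pos'],status.read_state()['ee_rot'])
a=imaging.snapshot("top")[160:320,120:280]; b=imaging.snapshot("scene")[170:330,350:510]
cv2.imwrite('pics/c2.png',cv2.resize(np.hstack([a,b]),(800,400))[:,:,::-1])
E
```

```text
[0.48244352 0.14579701 0.15765306] [ 3.14108384e+00  1.14144222e-03 -9.02559195e-04]
```

View pics/c2.png

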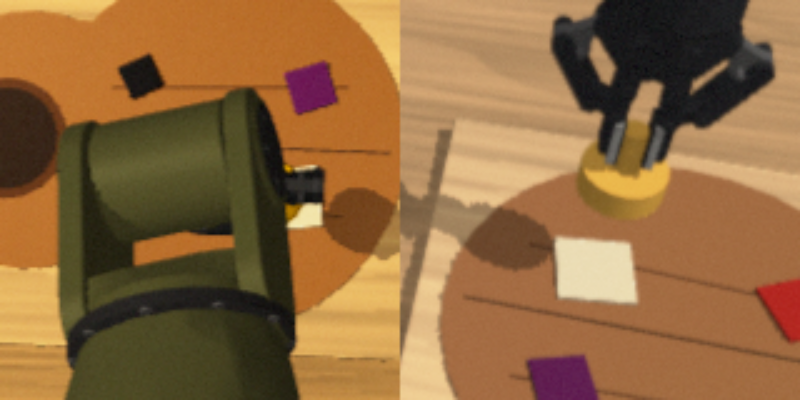

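Brass_huge is held upright, in line above the cream cleat. I'll lower it slowly.

>>> jog_arm([
  [[0,0,0.04,0,0,0,-1],[0,0,0.08,0,0,0,-1],[0,0,0.12,0,0,0,-1],[0,0,0.15,0,0,0,-1],[0,0,0.17,0,0,0,-1],[0,0,0.185,0,0,0,-1],[0,0,0.195,0,0,0,-1],[0,0,0.2,0,0,0,-1],[0,0,0.2,0,0,0,-1],[0,0,0.2,0,0,0,-1]],
])

```text
clock: 6.13
eef_pos: [0.4829, 0.1467, 0.0787]
ee_rot: [-3.141, -0.001, -0.0]
wrist_force: [-0.7, -0.1, -5.0]
opening: 0.0163
grip_force: 60.4
```

>>> jog_arm([
  [[0,0,0.004,0,0,0,-1],[0,0,0.008,0,0,0,-1],[0,0,0.012,0,0,0,-1],[0,0,0.015,0,0,0,-1],[0,0,0.0155,0,0,0,-1],[0,0,0.0155,0,0,0,-1],[0,0,0.0155,0,0,0,0.2],[0,0,0.0155,0,0,0,0.2],[0,0,0.0155,0,0,0,0.2],[0,0,0.0155,0,0,0,0.2]],
])

```text
clock: 6.97
eef_pos: [0.4828, 0.1468, 0.0723]
ee_rot: [-3.141, -0.001, -0.0]
wrist_force: [-0.4, 0.2, -0.8]
opening: 0.0511
grip_force: 0.0
```

>>> jog_arm([
  [[0,0,0,0,0,0,0.2],[0,0,0,0,0,0,0.2],[0,0,-0.04,0,0,0,0.2],[0,0,-0.1,0,0,0,0.2],[0,0,-0.18,0,0,0,0.2],[0,0.1,-0.22,0,0,0,0.4],[0,0.2,-0.22,0,0,0,0.4],[-0.02,0.3,-0.22,0,0,0,0.4],[-0.06,0.4,-0.22,0,0,0,0.4],[-0.09,0.5,-0.22,0,0,0,0.4]],
])

```text
clock: 7.8
eef_pos: [0.446, -0.0533, 0.1602]
ee_rot: [3.142, -0.0, 0.0]
wrist_force: [1.0, -0.6, 1.0]
opening: 0.0598
grip_force: 0.0
```

```bash
cat > chk.py <<'E'
import sys
from h import *
st=status.read_state(); print(st['clock'],st['eef_pos'],st['opening'])
im=imaging.snapshot("top"); s=imaging.snapshot("scene")
# k: weight on cleat -> centroid at z=.036 mid-height of base
for k in sys.argv[1:]:
    uv=TOP['c'+k][0]; c=blob(im,uv,*COL['b']); M=cv2.moments(c)
    P,_=ray('top',(M['m10']/M['m00'],M['m01']/M['m00']),.036); print(k,np.round(P[:2],4),cv2.boundingRect(c))
a=im[120:320,120:360]; b=s[170:370,340:580]
cv2.imwrite(f'pics/chk{len(sys.argv)}.png',cv2.resize(np.hstack([a,b]),(800,334))[:,:,::-1])
E
python3 chk.py huge
```

```text
7.8 [ 0.44595517 -0.05329145  0.1601642 ] 0.059788222660384714
huge [0.4838 0.1483] (221, 226, 28, 26)
```

View pics/chk2.png

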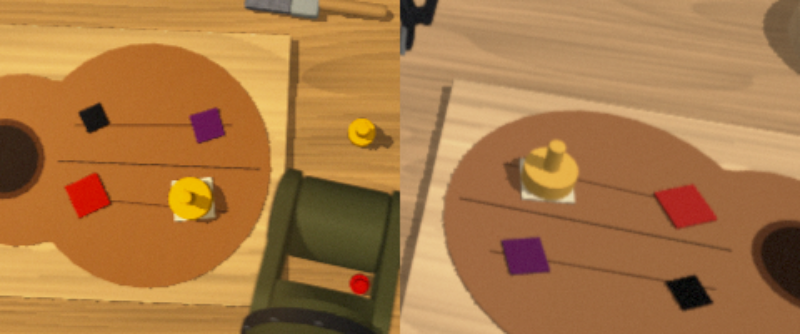

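Brass_huge stands centred on the cream cleat, about 2 mm off and upright. Next is brass_big.

>>> jog_arm([
  [[0,0.1,0,0,0,0,0.5],[0,0.2,0,0,0,0,0.5],[0,0.3,0,0,0,0,0.5],[-0.002,0.4,0,0,0,0,0.5],[-0.004,0.5,0,0,0,0,0.5],[-0.004,0.58,0,0,0,0,0.5],[-0.004,0.621,0,0,0,0,0.5],[-0.004,0.621,0.03,0,0,0,0.5],[-0.004,0.621,0.08,0,0,0,0.5],[-0.004,0.621,0.12,0,0,0,0.5]],
])

```text
clock: 8.73
eef_pos: [0.4454, -0.3002, 0.1111]
ee_rot: [-3.142, -0.0, -0.001]
wrist_force: [0.2, 1.6, -0.3]
opening: 0.0644
grip_force: 0.0
```

>>> jog_arm([
  [[0,0,0.02,0,0,0,0.5],[0,0,0.04,0,0,0,0.5],[0,0,0.07,0,0,0,0.5],[0,0,0.1,0,0,0,0.5],[0,0,0.13,0,0,0,0.5],[0,0,0.15,0,0,0,0.5],[0,0,0.1625,0,0,0,0.5],[0,0,0.1625,0,0,0,0.5],[0,0,0.1625,0,0,0,0.5],[0,0,0.1625,0,0,0,0.3]],
])

```text
clock: 9.57
eef_pos: [0.4456, -0.3004, 0.0476]
ee_rot: [3.141, -0.001, -0.0]
wrist_force: [-0.7, -0.0, -0.2]
opening: 0.0556
grip_force: 0.0
```

>>> jog_arm([
  [[0,0,0,0,0,0,0],[0,0,0,0,0,0,-0.4],[0,0,0,0,0,0,-0.7],[0,0,0,0,0,0,-1],[0,0,0,0,0,0,-1],[0,0,0,0,0,0,-1],[0,0,0,0,0,0,-1],[0,0,0,0,0,0,-1],[0,0,-0.03,0,0,0,-1],[0,0,-0.05,0,0,0,-1]],
])

```text
clock: 10.4
eef_pos: [0.4451, -0.2999, 0.0676]
ee_rot: [-3.141, 0.001, -0.0]
wrist_force: [-0.2, -0.2, -2.5]
opening: 0.0161
grip_force: 59.1
```

>>> jog_arm([
  [[0,0,-0.1,0,0,0,-1],[0,0,-0.2,0,0,0,-1],[0.01,-0.08,-0.245,0,0,0,-1],[0.02,-0.18,-0.245,0,0,0,-1],[0.03,-0.28,-0.245,0,0,0,-1],[0.04,-0.38,-0.245,0,0,0,-1],[0.05,-0.48,-0.245,0,0,0,-1],[0.06,-0.58,-0.245,0,0,0,-1],[0.08,-0.68,-0.245,0,0,0,-1],[0.102,-0.782,-0.245,0,0,0,-1]],
])

```text
clock: 11.23
eef_pos: [0.4858, 0.0145, 0.1659]
ee_rot: [-3.142, -0.0, -0.0]
wrist_force: [0.5, -0.2, -4.0]
opening: 0.0164
grip_force: 59.6
```

>>> jog_arm([
  [[0,-0.1,0,0,0,0,-1],[0,-0.2,0,0,0,0,-1],[0,-0.3,0,0,0,0,-1],[0,-0.4,0,0,0,0,-1],[0,-0.5,0,0,0,0,-1],[0,-0.6,0,0,0,0,-1],[0,-0.67,0,0,0,0,-1],[0,-0.7,0,0,0,0,-1],[0,-0.7,0,0,0,0,-1],[0,-0.7,0,0,0,0,-1]],
])

```text
clock: 12.07
eef_pos: [0.486, 0.2924, 0.1651]
ee_rot: [3.141, 0.0, 0.001]
wrist_force: [0.4, -0.0, -3.5]
opening: 0.016
grip_force: 59.6
```

>>> jog_arm([
  [[0,0,0.04,0,0,0,-1],[0,0,0.08,0,0,0,-1],[0,0,0.12,0,0,0,-1],[0,0,0.15,0,0,0,-1],[0,0,0.17,0,0,0,-1],[0,0,0.19,0,0,0,-1],[0,0,0.2,0,0,0,-1],[0,0,0.21,0,0,0,-1],[0,0,0.21,0,0,0,-1],[0,0,0.21,0,0,0,-1]],
])

```text
clock: 12.9
eef_pos: [0.4864, 0.2926, 0.0814]
ee_rot: [-3.141, -0.0, -0.0]
wrist_force: [-0.5, -0.0, -3.7]
opening: 0.016
grip_force: 59.6
```

>>> jog_arm([
  [[0,0,0.005,0,0,0,-1],[0,0,0.01,0,0,0,-1],[0,0,0.014,0,0,0,-1],[0,0,0.018,0,0,0,-1],[0,0,0.0205,0,0,0,-1],[0,0,0.0215,0,0,0,-1],[0,0,0.0215,0,0,0,-1],[0,0,0.0215,0,0,0,0.2],[0,0,0.0215,0,0,0,0.2],[0,0,0.0215,0,0,0,0.2]],
])

```text
clock: 13.73
eef_pos: [0.4865, 0.2926, 0.0728]
ee_rot: [-3.141, -0.001, -0.0]
wrist_force: [0.2, -0.2, 0.5]
opening: 0.0506
grip_force: 0.0
```

>>> jog_arm([
  [[0,0,0,0,0,0,0.2],[0,0,0,0,0,0,0.2],[0,0,0,0,0,0,0.2],[0,0,-0.04,0,0,0,0.2],[0,0,-0.1,0,0,0,0.2],[0,0,-0.18,0,0,0,0.2],[0.05,0.08,-0.23,0,0,0,0.4],[0.1,0.17,-0.23,0,0,0,0.4],[0.15,0.26,-0.23,0,0,0,0.4],[0.2,0.35,-0.23,0,0,0,0.4]],
])

```text
clock: 14.57
eef_pos: [0.567, 0.1509, 0.1651]
ee_rot: [-3.141, -0.001, 0.0]
wrist_force: [0.5, 0.5, -0.6]
opening: 0.0595
grip_force: 0.0
```

Next is brass_mid. I'll check the red cleat once the arm is out of the way.

>>> jog_arm([
  [[0.01,0.1,0,0,0,0,0.5],[0.02,0.2,0,0,0,0,0.5],[0.029,0.3,0,0,0,0,0.5],[0.029,0.4,0,0,0,0,0.5],[0.029,0.5,0,0,0,0,0.5],[0.029,0.57,0,0,0,0,0.5],[0.029,0.594,0,0,0,0,0.5],[0.029,0.594,0.03,0,0,0,0.5],[0.029,0.594,0.08,0,0,0,0.5],[0.029,0.594,0.12,0,0,0,0.5]],
])

```text
clock: 15.4
eef_pos: [0.5775, -0.0838, 0.1148]
ee_rot: [-3.141, 0.0, 0.0]
wrist_force: [0.2, -0.3, -0.6]
opening: 0.0638
grip_force: 0.0
```

```bash
python3 chk.py huge big
```

```text
15.4 [ 0.57752894 -0.08375922  0.1147584 ] 0.06381433980318399
huge [0.4838 0.1484] (221, 226, 28, 26)
big [0.4876 0.2943] (158, 226, 24, 21)
```

View pics/chk3.png

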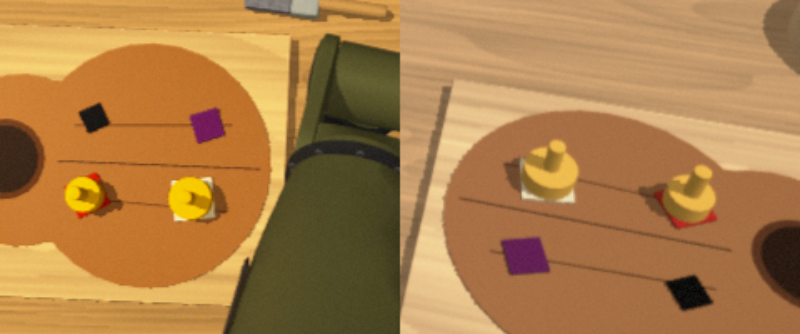

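Both placed weights stand centred, the second about 2 mm off. Now I'll grasp brass_mid.

>>> jog_arm([
  [[0,0,0.02,0,0,0,0.5],[0,0,0.04,0,0,0,0.5],[0,0,0.07,0,0,0,0.5],[0,0,0.1,0,0,0,0.5],[0,0,0.13,0,0,0,0.5],[0,0,0.155,0,0,0,0.5],[0,0,0.171,0,0,0,0.5],[0,0,0.171,0,0,0,0.5],[0,0,0.171,0,0,0,0.5],[0,0,0.171,0,0,0,0.3]],
])

```text
clock: 16.33
eef_pos: [0.5781, -0.0852, 0.0486]
ee_rot: [3.141, -0.001, -0.0]
wrist_force: [-0.3, -0.5, 0.8]
opening: 0.0556
grip_force: 0.0
```

>>> jog_arm([
  [[0,0,0,0,0,0,0],[0,0,0,0,0,0,-0.4],[0,0,0,0,0,0,-0.7],[0,0,0,0,0,0,-1],[0,0,0,0,0,0,-1],[0,0,0,0,0,0,-1],[0,0,0,0,0,0,-1],[0,0,0,0,0,0,-1],[0,0,-0.03,0,0,0,-1],[0,0,-0.05,0,0,0,-1]],
])

```text
clock: 17.17
eef_pos: [0.5777, -0.0851, 0.0688]
ee_rot: [-3.141, 0.001, -0.0]
wrist_force: [0.5, 0.3, -2.2]
opening: 0.0164
grip_force: 58.6
```

>>> jog_arm([
  [[0,0,-0.1,0,0,0,-1],[0,0,-0.2,0,0,0,-1],[0.005,-0.08,-0.2,0,0,0,-1],[0.01,-0.18,-0.2,0,0,0,-1],[0.0175,-0.28,-0.2,0,0,0,-1],[0.0175,-0.38,-0.2,0,0,0,-1],[0.0175,-0.47,-0.2,0,0,0,-1],[0.0175,-0.52,-0.2,0,0,0,-1],[0.0175,-0.5355,-0.2,0,0,0,-1],[0.0175,-0.5355,-0.2,0,0,0,-1]],
])

```text
clock: 18.0
eef_pos: [0.5846, 0.1304, 0.1486]
ee_rot: [-3.142, -0.0, 0.002]
wrist_force: [0.0, -0.1, -3.2]
opening: 0.0158
grip_force: 59.0
```

>>> jog_arm([
  [[0,0,0,0,0,0,-1],[0,0,0.03,0,0,0,-1],[0,0,0.06,0,0,0,-1],[0,0,0.09,0,0,0,-1],[0,0,0.12,0,0,0,-1],[0,0,0.14,0,0,0,-1],[0,0,0.155,0,0,0,-1],[0,0,0.165,0,0,0,-1],[0,0,0.165,0,0,0,-1],[0,0,0.165,0,0,0,-1]],
])

```text
clock: 18.83
eef_pos: [0.585, 0.1291, 0.0822]
ee_rot: [-3.142, -0.0, -0.0]
wrist_force: [0.4, 0.1, -3.2]
opening: 0.0163
grip_force: 59.0
```

>>> jog_arm([
  [[0,0,0.005,0,0,0,-1],[0,0,0.01,0,0,0,-1],[0,0,0.014,0,0,0,-1],[0,0,0.018,0,0,0,-1],[0,0,0.0205,0,0,0,-1],[0,0,0.0215,0,0,0,-1],[0,0,0.0215,0,0,0,-1],[0,0,0.0215,0,0,0,0.2],[0,0,0.0215,0,0,0,0.2],[0,0,0.0215,0,0,0,0.2]],
])

```text
clock: 19.67
eef_pos: [0.585, 0.1291, 0.0737]
ee_rot: [-3.142, -0.001, -0.0]
wrist_force: [-1.3, -0.1, -0.1]
opening: 0.0506
grip_force: 0.0
```

>>> jog_arm([
  [[0,0,0,0,0,0,0.2],[0,0,0,0,0,0,0.2],[0,0,0,0,0,0,0.2],[0,0,-0.04,0,0,0,0.2],[0,0,-0.1,0,0,0,0.2],[0,0,-0.18,0,0,0,0.2],[-0.03,0.08,-0.23,0,0,0,0.4],[-0.08,0.17,-0.23,0,0,0,0.4],[-0.15,0.26,-0.23,0,0,0,0.4],[-0.22,0.33,-0.23,0,0,0,0.4]],
])

```text
clock: 20.5
eef_pos: [0.4972, -0.003, 0.1656]
ee_rot: [3.141, -0.001, -0.0]
wrist_force: [1.0, -1.2, 0.4]
opening: 0.0601
grip_force: 0.0
```

>>> jog_arm([
  [[-0.05,0.08,0,0,0,0,0.5],[-0.1,0.15,0,0,0,0,0.5],[-0.111,0.168,0,0,0,0,0.5],[-0.111,0.168,0,0,0,0,0.5],[-0.111,0.168,0.04,0,0,0,0.5],[-0.111,0.168,0.08,0,0,0,0.5],[-0.111,0.168,0.12,0,0,0,0.5],[-0.111,0.168,0.12,0,0,0,0.5],[-0.111,0.168,0.12,0,0,0,0.5],[-0.111,0.168,0.12,0,0,0,0.5]],
])

```text
clock: 21.33
eef_pos: [0.4544, -0.0684, 0.1183]
ee_rot: [3.141, -0.001, 0.0]
wrist_force: [-0.0, 0.7, 0.4]
opening: 0.0638
grip_force: 0.0
```

```bash
sed -i 's/s\[170:370,340:580\]/s[190:390,260:500]/' chk.py; python3 chk.py huge big mid
```

```text
21.3333 [ 0.4544035  -0.06836337  0.11825842] 0.06378214776690314
huge [0.4837 0.1483] (221, 226, 28, 26)
big [0.4877 0.2943] (159, 226, 23, 21)
mid [0.5868 0.1304] (234, 185, 18, 18)
```

View pics/chk4.png

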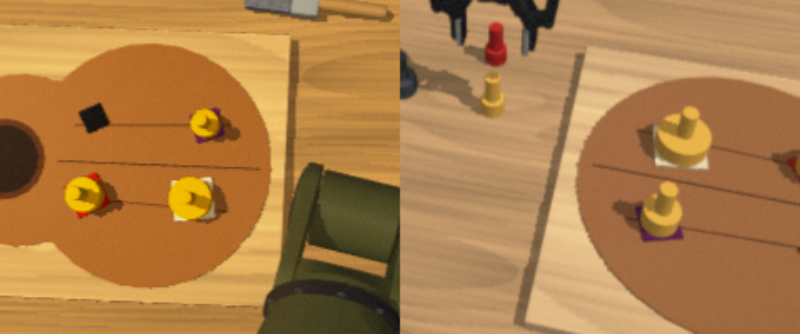

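The first three are good. The red peg is behind the gripper only through parallax; brass_tiny, at (316,248) in the scene view, is the target below it. I'll descend onto it.

>>> jog_arm([
  [[-0.004,0.004,0.02,0,0,0,0.5],[-0.004,0.004,0.04,0,0,0,0.5],[-0.004,0.004,0.07,0,0,0,0.5],[-0.004,0.004,0.1,0,0,0,0.5],[-0.004,0.004,0.13,0,0,0,0.5],[-0.004,0.004,0.16,0,0,0,0.5],[-0.004,0.004,0.1765,0,0,0,0.5],[-0.004,0.004,0.1765,0,0,0,0.5],[-0.004,0.004,0.1765,0,0,0,0.5],[-0.004,0.004,0.1765,0,0,0,0.3]],
])

```text
clock: 22.27
eef_pos: [0.4524, -0.0705, 0.0473]
ee_rot: [3.141, -0.001, -0.0]
wrist_force: [0.4, 0.6, 0.1]
opening: 0.0556
grip_force: 0.0
```

>>> jog_arm([
  [[0,0,0,0,0,0,0],[0,0,0,0,0,0,-0.4],[0,0,0,0,0,0,-0.7],[0,0,0,0,0,0,-1],[0,0,0,0,0,0,-1],[0,0,0,0,0,0,-1],[0,0,0,0,0,0,-1],[0,0,0,0,0,0,-1],[0,0,-0.03,0,0,0,-1],[0,0,-0.05,0,0,0,-1]],
])

```text
clock: 23.1
eef_pos: [0.452, -0.0703, 0.0674]
ee_rot: [-3.142, 0.0, -0.0]
wrist_force: [0.1, -0.5, -1.4]
opening: 0.0157
grip_force: 58.6
```

>>> jog_arm([
  [[0,0,-0.1,0,0,0,-1],[0,0,-0.2,0,0,0,-1],[0.03,-0.08,-0.245,0,0,0,-1],[0.06,-0.17,-0.245,0,0,0,-1],[0.1,-0.26,-0.245,0,0,0,-1],[0.14,-0.35,-0.245,0,0,0,-1],[0.18,-0.44,-0.245,0,0,0,-1],[0.22,-0.53,-0.245,0,0,0,-1],[0.26,-0.62,-0.245,0,0,0,-1],[0.3,-0.71,-0.245,0,0,0,-1]],
])

```text
clock: 23.93
eef_pos: [0.5725, 0.2156, 0.165]
ee_rot: [-3.142, -0.0, -0.0]
wrist_force: [0.0, -1.5, -1.5]
opening: 0.016
grip_force: 59.1
```

>>> jog_arm([
  [[0.03,-0.09,0,0,0,0,-1],[0.05,-0.16,0,0,0,0,-1],[0.053,-0.182,0,0,0,0,-1],[0.053,-0.182,0,0,0,0,-1],[0.053,-0.182,0.03,0,0,0,-1],[0.053,-0.182,0.07,0,0,0,-1],[0.053,-0.182,0.11,0,0,0,-1],[0.053,-0.182,0.14,0,0,0,-1],[0.053,-0.182,0.15,0,0,0,-1],[0.053,-0.182,0.15,0,0,0,-1]],
])

```text
clock: 24.77
eef_pos: [0.593, 0.2854, 0.1036]
ee_rot: [3.141, 0.002, -0.001]
wrist_force: [0.7, -0.6, -2.3]
opening: 0.0163
grip_force: 59.1
```

>>> jog_arm([
  [[0,0,0,0,0,0,-1],[0,0,0.02,0,0,0,-1],[0,0,0.035,0,0,0,-1],[0,0,0.05,0,0,0,-1],[0,0,0.06,0,0,0,-1],[0,0,0.06,0,0,0,-1],[0,0,0.06,0,0,0,-1],[0,0,0.06,0,0,0,-1],[0,0,0.06,0,0,0,-1],[0,0,0.06,0,0,0,-1]],
])

```text
clock: 25.6
eef_pos: [0.5935, 0.2864, 0.0812]
ee_rot: [-3.141, -0.0, -0.0]
wrist_force: [-0.1, 0.1, -2.2]
opening: 0.0155
grip_force: 59.1
```

>>> jog_arm([
  [[0,0,0.005,0,0,0,-1],[0,0,0.01,0,0,0,-1],[0,0,0.014,0,0,0,-1],[0,0,0.018,0,0,0,-1],[0,0,0.0205,0,0,0,-1],[0,0,0.0215,0,0,0,-1],[0,0,0.0215,0,0,0,-1],[0,0,0.0215,0,0,0,0.2],[0,0,0.0215,0,0,0,0.2],[0,0,0.0215,0,0,0,0.2]],
])

```text
clock: 26.43
eef_pos: [0.5935, 0.2864, 0.0723]
ee_rot: [-3.141, -0.0, -0.0]
wrist_force: [-0.7, -0.4, 0.1]
opening: 0.0504
grip_force: 0.0
```

>>> jog_arm([
  [[0,0,0,0,0,0,0.2],[0,0,0,0,0,0,0.2],[0,0,0,0,0,0,0.2],[0,0,-0.04,0,0,0,0.2],[0,0,-0.1,0,0,0,0.2],[0,0,-0.18,0,0,0,0.2],[-0.08,0.08,-0.27,0,0,0,0.4],[-0.15,0.17,-0.27,0,0,0,0.4],[-0.2,0.26,-0.27,0,0,0,0.4],[-0.2,0.35,-0.27,0,0,0,0.4]],
])

```text
clock: 27.27
eef_pos: [0.5126, 0.1551, 0.181]
ee_rot: [-3.141, -0.001, 0.002]
wrist_force: [1.1, -0.2, 0.3]
opening: 0.0598
grip_force: 0.0
```

>>> jog_arm([
  [[0,0.1,0,0,0,0,0.4],[0,0.2,0,0,0,0,0.4],[0,0.3,0,0,0,0,0.4],[0,0.4,0,0,0,0,0.4],[0,0.5,0,0,0,0,0.4],[0,0.6,0,0,0,0,0.4],[0,0.7,0,0,0,0,0.4],[0,0.7,0,0,0,0,0.4],[0,0.7,0,0,0,0,0.4],[0,0.7,0,0,0,0,0.4]],
])

```text
clock: 28.1
eef_pos: [0.5148, -0.1245, 0.1801]
ee_rot: [-3.141, 0.0, -0.001]
wrist_force: [-0.4, 0.0, 0.5]
opening: 0.0601
grip_force: 0.0
```

```bash
sed -i 's/s\[190:390,260:500\]/s[170:370,340:580]/' chk.py; python3 chk.py huge big mid tiny
```

```text
28.1 [ 0.51477373 -0.12445473  0.18009381] 0.060095718265075315
huge [0.4839 0.1483] (221, 226, 28, 26)
big [0.4877 0.2943] (158, 226, 24, 21)
mid [0.5867 0.1305] (234, 185, 18, 18)
tiny [0.5961 0.29  ] (164, 182, 18, 15)
```

View pics/chk5.png

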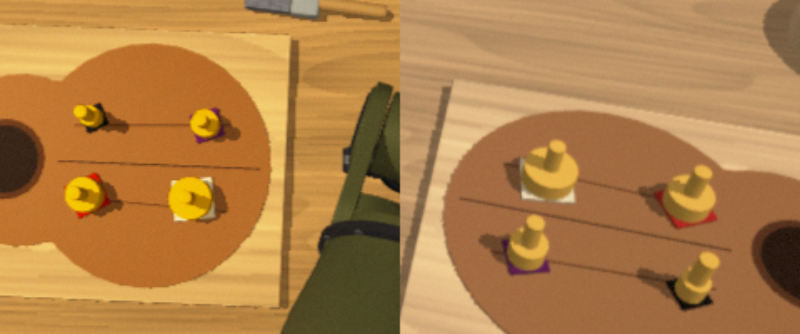

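All four weights stand upright and centred on their cleats. The tiny one's reading is pulled a few mm outward because its knob shows beyond its base. The arm is clear, so I'm handing in.

```bash
python3 -c "
from station import ctrl; print(ctrl.job_done())"
```

```text
the job is handed in; nothing more can be done
None
```

All four brass weights were set down, largest to smallest, on their matching cleats; the last pictures show them upright and within about 5 mm of centre. The steel weights were never touched, and I handed the job in at about 28 s; no verdict was returned.

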